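# Preset a vacuum capacitor: crank to the stop, back off two turns, hold

## Task

The matching unit is open for a preset: take the crank handle of the larger of its two vacuum capacitors and wind it clockwise, seen from above, until it is up against its end stop, then back it off exactly two full turns. Finish still gripping that handle so that the setting cannot creep while I read the bridge; do not let go. Leave the smaller capacitor's crank and everything else on the bench as they are.

Things in the scene. Friction and masses are not known exactly. Their poses are not given: they have to be found in the camera images.
- load_wheel (a joint): crank angle of the larger capacitor, rad: 0 = closed, hard against its end stop; grows as the wheel is turned anticlockwise seen from above (backing off), 6.283 per full turn, up to 8 turns. Clockwise closes. Stiff: about 0.1 N m of friction (some 2.5 N at the handle), so it stays where it is left; the wheel stays at one height as it turns
- load_hub (a point): centre of the top face of the larger capacitor's aluminium disc handwheel (100 mm diameter, 9 mm thick, level, turning about the vertical through this point, about 146 mm above the bench); a flat hub boss of 22 mm diameter stands 3 mm above it; a thin steel index finger, look only, stands beside the rim
- load_grip (a point): middle of the larger crank's upright handle: black revolving cylinder, 16 mm diameter, 36 mm tall (this point is 18 mm above the wheel's top face), standing on the wheel 40 mm from its axis; it spins freely on its own pin, so a gripper that holds it can go round the circle without turning
- load_handle: the same handle of the larger crank; origin at its foot on the wheel's top face
- tune_hub (a point): centre of the top face of the smaller capacitor's handwheel (70 mm diameter, about 130 mm above the bench), its axis 220 mm from the larger one's; either capacitor may stand on the left or on the right
- tune_grip (a point): middle of the smaller crank's handle (12 mm diameter, 28 mm tall, 26 mm from its axis); to be left as it stands
- chassis: matching unit without its cover: open sheet-metal rack chassis fixed to the bench, 300 mm deep (x), 430 mm wide (y), walls 128 mm high, teal front panel on the -x side 482 mm wide and 132 mm high; origin at the middle of its underside. The two glass and copper capacitors stand upright in it, side by side, with their cranks above the walls; a copper coil stands between them
- screwdriver: screwdriver, 170 mm, lying in the chassis; bystander
- dish: white dish, 60 mm diameter, 18 mm high, in the chassis; bystander
- shaft_collar: steel collar, 24 mm diameter, 10 mm high, in the chassis; bystander
- pliers: red-handled pliers, 170 mm long, on the bench; bystander
- solder_reel: metal reel, 64 mm diameter, 45 mm high; bystander
- parts_case: flat blue case, 125 x 140 x 10 mm; bystander
- pen_cup: steel cup with pens, 72 mm diameter, 155 mm high with the pens; bystander
- wrench: small wrench, 150 mm; bystander

How it is judged:
By the outcome, as a careful person would: the job done as asked, in the order asked, and still so for the second after the job is handed in, while the arm keeps its last pose, push and grip.
It also fails if it takes over 64 s, if anything falls off the work surface, if the arm or the gripper's body presses on something with over 40 N, if the wrist force passes 120 N, or if a joint passes its speed limit or range.

## Robot

A 6-joint arm with a two-finger parallel gripper is mounted at the origin on the work surface. World frame = base frame: x ahead of the robot, y to its left, z up, the work surface at z = 0. Lengths are in mm, angles in rad, forces in N, time in s.
With the tool pointing down it reaches from about 400 to 825 mm from the base axis. Payload 7 kg.
Tool frame: the origin (TCP) lies between the finger pads, 19 mm behind the fingertips; this is the grasp point; z points along the fingers, y is the line along which they close (so a half turn about z gives the same grasp; the last joint's range is limited). The gripper opens to 88 mm and grips with 3 to 60 N. Pads are 19 mm wide; open, the fingers measure 130 mm over their backs; the gripper's body (78 mm by 193 mm) begins 47 mm behind the grasp point.
Start: joints at [1.45, 0.359, 0.012, 0, -1.224, -0.288], TCP at [268.324, 619.352, 245.361] pointing down, gripper open.
Joint ranges: [-3.07, 3.07], [-1.43, 2.12], [-1.02, 1.25], [-3.03, 1.67], [-3.05, -0], [-3.03, 3.03]. Speed limits (rad/s): [2.39, 2.39, 3.01, 3.14, 3.14, 3.14].

## Interface

Orientations are given as a unit quaternion [x, y, z, w].
In Python, from plant import bot gives the robot as it stands. Calls block until the motion is done:
- bot.move_ptp(position, orientation): joint-space move of the TCP to a pose.
- bot.line_to(position, velocity=150, ori=None): straight line of the TCP; ori=None keeps the orientation; velocity is the mean speed in mm/s.
- bot.move_joints(angles): joint-space move.
- bot.move_gripper(opening, force=None): finger opening in mm; force is the grip in N (None keeps the last); returns when the fingers have stopped.
- bot.pause(seconds).
- bot.solve_ik(position, orientation): joint angles nearest the present ones, or None.
- bot.read_state(): the state.
- bot.camera(name): name is "scene" or "side" or "wrist"; returns the picture (384x512x3 uint8, red, green, blue); there is no depth.
- bot.get_calibration(name): a dict with "fx", "fy", "cx", "cy" (pixels), "distortion" ([k1, k2, p1, p2, k3] as OpenCV has them; the pictures are not rectified), "view" (4x4, takes a point from world to camera coordinates); the wrist camera has in their place "T_tool_cam" (4x4, takes a point from camera to tool coordinates, whose origin is the TCP and whose axes are the flange's). Camera axes: x right, y up, looking along -z (the intrinsics and any distortion apply to the point x, -y, -z); pixel columns grow to the right and rows downward; lengths in mm; the calibration is good to about 2 mm. A picture is of the moment at which its call begins: read the wrist's pose just before it. get_calibration takes no time and is no camera call.
A pose or a line that the arm cannot do raises bot.Unreachable and nothing moves.
- bot.close_job(): hands the job in; it is judged then, once.
The state is a dict: "t": time; "joint_pos": joint angles; "qvel": joint speeds; "tau": joint torques, N m; "tcp_pos": TCP position; "eef_rot": TCP orientation; "contact_force": force on the tool from outside, world axes, zero at the start; "moment": the same for the moment, N m; "width": finger opening in mm; "finger_force": force on a finger pad.
Only numpy, scipy, OpenCV 4.12 (cv2) and the standard library are available. Lean on these libraries where they do the work, as an engineer would, in place of code of your own. Each camera call takes 0.05 s, during which the arm holds its last target. There are 200 camera calls.

## Working session

There is one attempt and no reset: what is moved stays moved. The work goes in short steps, each a Python script; the robot and the scene stay as the last script left them, time stands still between calls to the robot, and variables do not carry over. Pictures are saved under pics/ and viewed, at most 10 in all, crops included, and the job is handed in when it is done.

```bash
ls; mkdir -p pics; python3 - <<'E'
from plant import bot
import cv2,numpy as np
for n in("scene","side"):
    cv2.imwrite(f"pics/{n}0.png",bot.camera(n)[:,:,::-1]); c=bot.get_calibration(n); print(n,{k:np.round(v,3).tolist() for k,v in c.items()})
print({k:np.round(v,3).tolist() for k,v in bot.get_calibration("wrist").items()})
cv2.imwrite("pics/wrist0.png",bot.camera("wrist")[:,:,::-1]); print(bot.read_state())
E
```

```text
pics
plant.py
scene {'fx': 390.886, 'fy': 390.886, 'cx': 259.518, 'cy': 183.491, 'distortion': [-0.021, 0.0, 0.0, 0.0, 0.0], 'view': [[-0.817, 0.577, -0.011, 408.447], [-0.491, -0.685, 0.538, 169.854], [0.303, 0.445, 0.843, -1607.999], [0.0, 0.0, 0.0, 1.0]]}
side {'fx': 428.019, 'fy': 428.019, 'cx': 251.187, 'cy': 194.606, 'distortion': [-0.002, 0.0, 0.0, 0.0, 0.0], 'view': [[0.995, -0.103, 0.017, -478.96], [0.055, 0.652, 0.756, -117.253], [-0.089, -0.751, 0.654, -1346.721], [0.0, 0.0, 0.0, 1.0]]}
{'fx': 302.034, 'fy': 302.034, 'cx': 255.986, 'cy': 193.338, 'distortion': [-0.037, 0.0, 0.0, 0.0, 0.0], 'T_tool_cam': [[0.0, 0.96, 0.279, 75.169], [1.0, 0.0, -0.002, 0.082], [-0.002, 0.279, -0.96, -140.4], [0.0, 0.0, 0.0, 1.0]]}
{'t': 0.15, 'joint_pos': array([ 1.45009270e+00,  3.59215481e-01,  1.12854018e-02, -2.21887159e-04,
       -1.22409446e+00, -2.88109123e-01]), 'qvel': array([ 0.00033245, -0.00251134,  0.00348825,  0.00086748,  0.00131661,
       -0.00039578]), 'tau': array([-1.45961141e-03, -5.83277178e+01,  2.93291295e+01,  7.00117260e+00,
        8.77227198e-03, -1.13891292e-04]), 'tcp_pos': array([268.21799205, 619.05983101, 244.65524131]), 'eef_rot': array([ 9.79173799e-01, -2.03022864e-01, -5.26115312e-05,  6.20677442e-04]), 'contact_force': array([ 0.75654942, -0.46549622, -0.17386026]), 'moment': array([-0.01987004,  0.04614269,  0.03409815]), 'finger_force': 0.0, 'width': 87.45822940474389}
```

View pics/scene0.png

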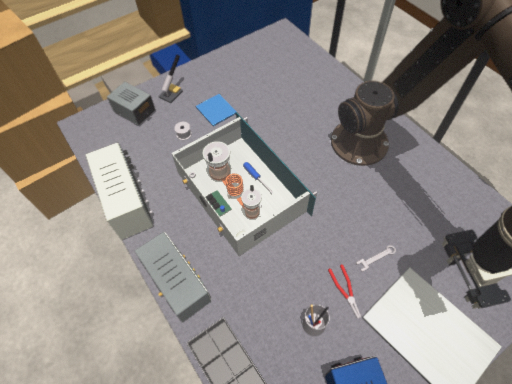

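View pics/side0.png

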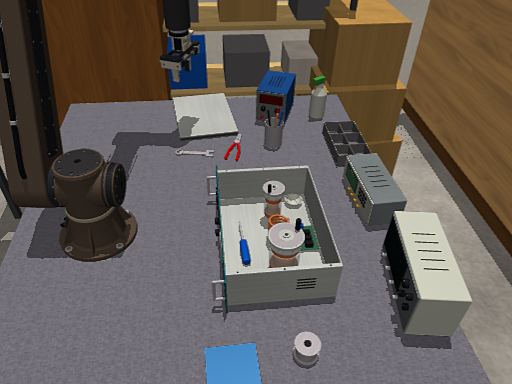

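The larger wheel is at scene (216,152) and side (287,237), with the smaller one at scene (252,197) and side (273,190). The larger handle shows at about scene (210,157) and side (299,224). I'll triangulate roughly, then look with the wrist camera.

```bash
cat > h.py <<'E'
import numpy as np,cv2
from scipy.spatial.transform import Rotation as R
from plant import bot
def cam(name,st=None):
    c=bot.get_calibration(name)
    K=np.array([[c['fx'],0,c['cx']],[0,c['fy'],c['cy']],[0,0,1.]]); D=np.array(c['distortion'],float)
    if 'view' in c: T=np.linalg.inv(np.array(c['view']))
    else:
        W=np.eye(4); W[:3,:3]=R.from_quat(st['eef_rot']).as_matrix(); W[:3,3]=st['tcp_pos']; T=W@np.array(c['T_tool_cam'])
    return K,D,T
def ray(C,px):
    K,D,T=C; u=cv2.undistortPoints(np.array([[px]],float),K,D)[0,0]
    d=T[:3,:3]@[u[0],-u[1],-1]; return T[:3,3],d/np.linalg.norm(d)
def plane(C,px,z):
    o,d=ray(C,px); return o+d*(z-o[2])/d[2]
def tri(rs):
    A=sum(np.eye(3)-np.outer(d,d) for o,d in rs); b=sum((np.eye(3)-np.outer(d,d))@o for o,d in rs)
    p=np.linalg.solve(A,b); return p,[round(float(np.linalg.norm(np.cross(p-o,d))),1) for o,d in rs]
def proj(C,p):
    K,D,T=C; q=np.linalg.inv(T)@np.r_[p,1]; return cv2.projectPoints(np.array([[q[0],-q[1],-q[2]]]),np.zeros(3),np.zeros(3),K,D)[0].ravel()
E
python3 - <<'E'
from h import *
a,b=cam("scene"),cam("side")
for n,p,q in(("load",(216.5,151),(286.5,237)),("tune",(252,197),(273.5,189)),("loadgrip",(210.5,157),(299,225)),("tunegrip",(252,190),(269,188))): print(n,*tri([ray(a,p),ray(b,q)]))
S=bot.camera("scene");T=bot.camera("side")
A=cv2.resize(S[125:225,180:300],None,fx=5,fy=5,interpolation=3)[:,:400];B=cv2.resize(T[165:285,235:335],None,fx=4,fy=4,interpolation=3)
o=np.zeros((500,800,3),np.uint8);o[:500,:400]=A;o[:480,400:]=B
cv2.imwrite("pics/crop1.png",o[:,:,::-1])
E
```

```text
load [ 549.23348961 -204.32807967  141.83769608] [4.2, 4.2]
tune [547.91829623  19.89746484 122.17611588] [3.6, 3.6]
loadgrip [ 586.20690065 -180.8912692   160.59232317] [4.0, 4.0]
tunegrip [534.1679702    5.81787267 137.95922886] [0.5, 0.5]
```

View pics/crop1.png

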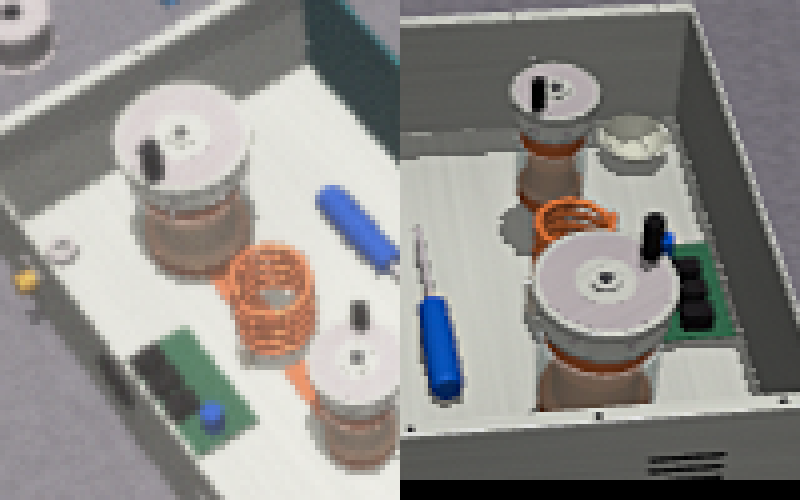

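The two wheels are 224 mm apart (220 expected), and the heights and handle radius are also plausible. Next, a closer look from two wrist poses.

```bash
python3 - <<'E'
from h import *
import json
best=None
for psi in np.arange(-np.pi,np.pi,np.pi/12):
    q=[np.cos(psi/2),np.sin(psi/2),0,0]; j=bot.solve_ik([550,-204,172],q)
    if j is None: continue
    j=np.array(j)
    if best is None or abs(j[5])<abs(best[1][5]): best=(psi,j,q)
print(best)
q=best[2]; out=[]
for i,p in enumerate(([520,-250,310],[580,-160,310])):
    bot.move_ptp(p,q) if i==0 else bot.line_to(p,200); bot.pause(.3)
    s=bot.read_state(); im=bot.camera("wrist"); cv2.imwrite(f"pics/w{i}.png",im[:,:,::-1])
    out.append({k:np.array(s[k]).tolist() for k in("tcp_pos","eef_rot")}); print(s['t'],s['tcp_pos'],s['contact_force'])
json.dump(out,open("w.json","w"))
a=np.hstack([cv2.imread("pics/w0.png"),cv2.imread("pics/w1.png")])
cv2.imwrite("pics/ww.png",cv2.resize(a,(800,300),interpolation=cv2.INTER_AREA))
E
```

```text
(np.float64(-1.5707963267948957), array([-0.0220931 ,  0.27266396, -0.28905831,  0.        , -1.00907406,
        0.0220931 ]), [np.float64(0.7071067811865479), np.float64(-0.7071067811865472), 0, 0])
3.725 [ 520.08931322 -249.80994511  309.96122093] [ 0.38004914 -0.05739661  0.31746582]
4.7667 [ 579.6274244  -160.71509578  310.21945851] [-0.32432696 -0.23248766  0.4624054 ]
```

View pics/ww.png

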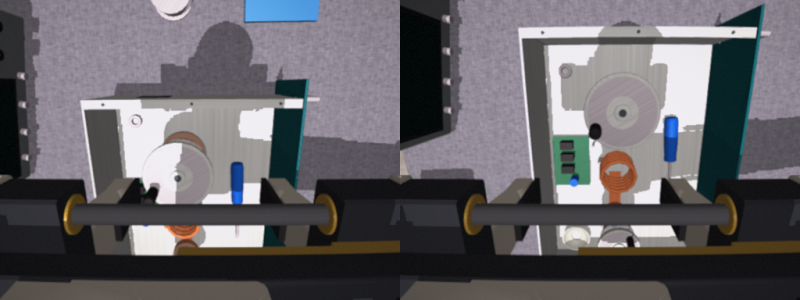

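Wrist views (half-scale): in the right one the hub is near (622,113) and the handle near (594,131). In the left one the hub is near (178,179), with the handle partly behind the gripper. I'll enlarge both.

```bash
python3 - <<'E'
from h import *
import json
a=cv2.imread("pics/w0.png")[160:280,160:280];b=cv2.imread("pics/w1.png")[80:200,220:340]
cv2.imwrite("pics/c2.png",cv2.resize(np.hstack([a,b]),(800,400),interpolation=cv2.INTER_NEAREST))
im=[cv2.imread(f"pics/w{i}.png") for i in(0,1)]
st=json.load(open("w.json")); C=[cam("wrist",s) for s in st]
hub=[]
for i,c in enumerate([(228,229),(285,145)]):
    g=im[i].max(2); x0,y0=c[0]-9,c[1]-9; w=g[y0:y0+19,x0:x0+19]; m=(w<85).astype(np.uint8)
    n,l,s,ce=cv2.connectedComponentsWithStats(m); print(i,[(s[k,4],ce[k]+[x0,y0]) for k in range(1,n)])
    k=1+np.argmax(s[1:,4]); hub.append(ce[k]+[x0,y0])
A,B=cam("scene"),cam("side"); rs=[ray(C[0],hub[0]),ray(C[1],hub[1]),ray(A,(216.2,151.4)),ray(B,(286.0,234.75))]
print("hub",tri(rs[:2]),tri(rs),[plane(c,h,149) for c,h in zip(C,hub)],plane(A,(216.2,151.4),149),plane(B,(286,234.75),149))
g=im[1].max(2)[150:190,230:265]; n,l,s,ce=cv2.connectedComponentsWithStats((g<45).astype(np.uint8)); print([(s[k],ce[k]+[230,150]) for k in range(1,n)])
E
```

```text
0 [(np.int32(24), array([228.33333333, 228.5       ]))]
1 [(np.int32(58), array([284.60344828, 144.60344828]))]
hub (array([ 550.02063174, -198.82368799,  148.38707048]), [0.8, 0.8]) (array([ 550.23684014, -199.05393447,  146.09610117]), [1.7, 0.2, 1.8, 2.9]) [array([ 549.34338681, -198.63100819,  149.        ]), array([ 550.71538857, -199.317164  ,  149.        ])] [ 549.28725314 -197.25709821  149.        ] [ 551.51423197 -204.33755709  149.        ]
[(array([ 13,   8,  14,  20, 231], dtype=int32), array([249.51082251, 167.70995671]))]
```

View pics/c2.png

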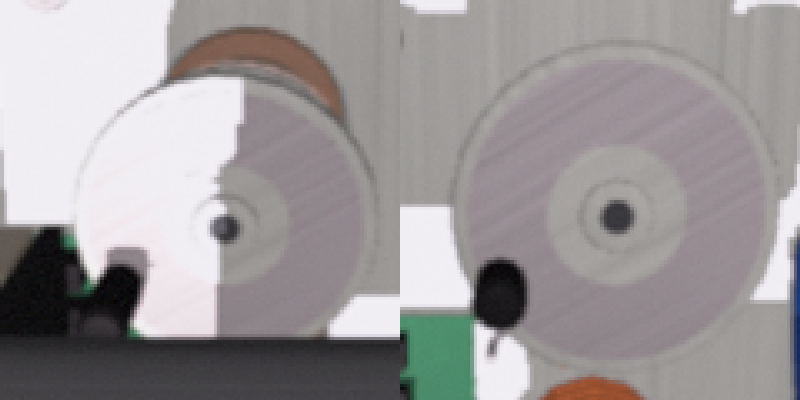

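The hub is at about (550,-199), with the boss top at about 148 (149 expected). The handle blob is at w1 (249.5,167.7). Next: measure the handle, check it against the 40 mm radius, and approach.

```bash
python3 - <<'E'
from h import *
import json
st=json.load(open("w.json")); C=[cam("wrist",s) for s in st];A,B=cam("scene"),cam("side")
# sub-pixel dark blobs in fixed cameras
def blob(f,x,y,r=9,t=70):
    g=cv2.imread(f).max(2)[y-r:y+r+1,x-r:x+r+1]; n,l,s,ce=cv2.connectedComponentsWithStats((g<t).astype(np.uint8)); o=[(ce[k]+[x-r,y-r],s[k,2:]) for k in range(1,n) if s[k,4]>4]; print(f,o); return min(o,key=lambda v:np.hypot(*(v[0]-[x,y])))[0]
ps=[(249.5,167.7),blob("pics/scene0.png",210,157,7),blob("pics/side0.png",298,225,7)]
rs=[ray(c,p) for c,p in zip((C[1],A,B),ps)]
for sel in([0,1,2],[0,1],[0,2],[1,2]): print(sel,*tri([rs[i] for i in sel]))
hub=np.array([550,-199.]); 
for z in(160,164,168):
    p=plane(C[1],ps[0],z); v=p[:2]-hub; print(z,p,np.hypot(*v),np.degrees(np.arctan2(v[1],v[0])))
E
```

```text
pics/scene0.png [(array([210.        , 157.72727273]), array([ 3,  5, 11], dtype=int32))]
pics/side0.png [(array([297.8245614 , 224.03508772]), array([ 6, 13, 57], dtype=int32)), (array([304.2, 230.3]), array([ 3,  4, 10], dtype=int32))]
[0, 1, 2] [ 586.12971217 -178.31304275  160.72096526] [0.6, 0.7, 1.3]
[0, 1] [ 585.44593203 -178.23063675  160.38388992] [0.1, 0.1]
[0, 2] [ 586.40610244 -178.71590326  161.19103872] [1.0, 1.0]
[1, 2] [ 586.4640572  -178.23560437  160.75428677] [1.0, 1.0]
160 [ 585.52877514 -178.18011696  160.        ] 41.17962351742789 30.370327657863637
164 [ 585.43771408 -178.98038329  164.        ] 40.70155564740302 29.463149248065537
168 [ 585.34665301 -179.78064962  168.        ] 40.23393229405036 28.53464593023811
```

The handle is at (585.5,-178.9), middle at about z 161–164, radius about 40.6, which fits. Descending to grip it, then a quarter turn clockwise as a trial with force logging.

```bash
cat > wind.py <<'E'
from h import *
Z=172
def seg(c,r,a,v):
    bot.line_to([c[0]+r*np.cos(a),c[1]+r*np.sin(a),Z],v)
    s=bot.read_state(); p=s['tcp_pos']; f=s['contact_force']
    t=np.array([-np.sin(a),np.cos(a)]); n=np.array([np.cos(a),np.sin(a)])
    return dict(t=s['t'],a=np.arctan2(p[1]-c[1],p[0]-c[0]),p=p,ft=f[:2]@t,fr=f[:2]@n,fz=f[2],w=s['width'],ff=s['finger_force'])
def show(L):
    for d in L: print("t%.2f a%.1f p(%.1f %.1f %.1f) ft%.1f fr%.1f fz%.1f w%.1f ff%.0f"%(d['t'],np.degrees(d['a']),*d['p'],d['ft'],d['fr'],d['fz'],d['w'],d['ff']))
E
python3 - <<'E'
from wind import *
bot.move_gripper(56)
bot.line_to([585.5,-178.9,215],200); bot.line_to([585.5,-178.9,Z],80)
s=bot.read_state(); print(s['t'],s['tcp_pos'],s['contact_force'])
bot.move_gripper(8,force=30); s=bot.read_state(); print(s['t'],s['tcp_pos'],s['contact_force'],s['width'],s['finger_force'])
c=np.array([550,-199.]); a0=np.arctan2(20.1,35.5)
L=[seg(c,40,a0-np.radians(15)*k,80) for k in range(1,7)]; show(L)
cv2.imwrite("pics/s1.png",np.hstack([cv2.resize(bot.camera("side")[165:285,225:345],(400,400)),cv2.resize(bot.camera("scene")[115:195,175:255],(400,400))])[:,:,::-1])
E
```

```text
6.8833 [ 585.80598648 -178.96960442  172.37066429] [-0.00759562 -0.436143   -0.3660789 ]
7.625 [ 585.85191747 -178.83744614  172.08463368] [ 1.66786122 -0.48215946 -0.10966491] 15.073071153252268 29.999851525062695
t7.91 a13.8 p(590.0 -189.2 172.2) ft-2.4 fr6.0 fz-2.7 w15.1 ff30
t8.19 a-1.0 p(591.1 -199.7 172.2) ft-2.0 fr6.4 fz-3.1 w15.0 ff30
t8.47 a-16.0 p(589.4 -210.3 172.1) ft-1.6 fr5.1 fz-4.1 w15.2 ff30
t8.76 a-31.1 p(585.0 -220.1 172.2) ft-1.9 fr6.2 fz-2.6 w15.4 ff30
t9.04 a-46.5 p(578.0 -228.4 172.1) ft-1.4 fr6.0 fz-2.9 w14.8 ff30
t9.32 a-61.8 p(569.1 -234.5 172.1) ft-1.9 fr4.5 fz-0.1 w15.1 ff30
```

View pics/s1.png

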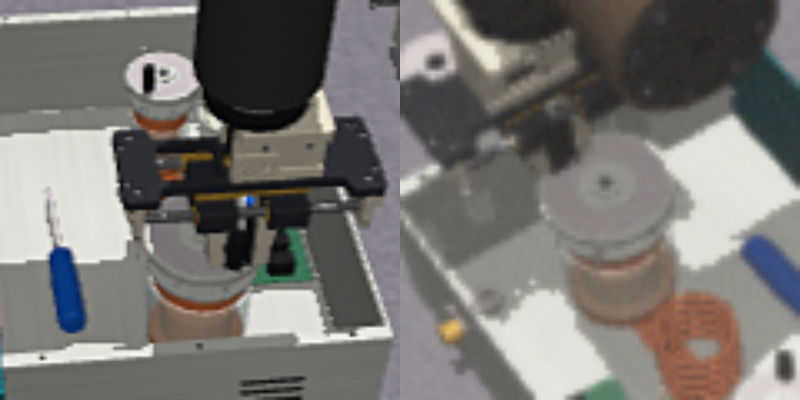

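The handle is held cleanly between the pads and follows the circle. I'll refit the centre from the motion and wind clockwise until there's resistance, in steps short enough to keep the force at the stop bounded.

```bash
cat >> wind.py <<'E'
from scipy.optimize import least_squares
def fit(P,r=40.):
    P=np.array(P)[:,:2]; return least_squares(lambda c:np.hypot(*(P-c).T)-r,P.mean(0)+[-5,5]).x
E
python3 - <<'E'
from wind import *
import json
P=[(590.0,-189.2),(591.1,-199.7),(589.4,-210.3),(585,-220.1),(578,-228.4),(569.1,-234.5)]
c=fit(P); print("c",c)
bot.move_gripper(8,force=40)
p=bot.read_state()['tcp_pos']; a=np.arctan2(p[1]-c[1],p[0]-c[0]); a0=a; L=[]
while a0-a<2*np.pi*3.0:
    a-=np.radians(15); d=seg(c,40,a,150); d['cmd']=a
    d['lag']=(d['a']-a+np.pi)%(2*np.pi)-np.pi; L.append(d); P.append(d['p'][:2])
    if d['ft']>9 or np.degrees(d['lag'])>5: break
    if len(L)%12==0: c=fit(P[-24:]); print("c",c,"t",d['t'],"ft %.1f..%.1f fr %.1f..%.1f lag %.1f"%(min(x['ft'] for x in L[-12:]),max(x['ft'] for x in L[-12:]),min(x['fr'] for x in L[-12:]),max(x['fr'] for x in L[-12:]),np.degrees(max(x['lag'] for x in L[-12:]))))
show(L[-4:]); print("lags",[round(float(np.degrees(x['lag'])),1) for x in L[-6:]],"turned",(a-a0)/2/np.pi)
bot.pause(.2); s=bot.read_state(); print(s['t'],s['tcp_pos'],s['contact_force'],s['width'])
json.dump(dict(c=list(c),a=a,P=[list(map(float,x)) for x in P]),open("wind.json","w"))
E
```

```text
c [ 551.13232505 -198.76362282]
c [ 551.25111635 -198.791163  ] t 12.6417 ft -3.9..-1.9 fr 0.6..3.3 lag -0.5
t13.14 a85.8 p(554.2 -159.0 172.1) ft-2.7 fr1.0 fz1.6 w15.1 ff40
t13.39 a71.0 p(564.3 -161.0 172.1) ft-2.3 fr1.0 fz1.0 w15.0 ff40
t13.64 a56.0 p(573.6 -165.7 172.1) ft-3.3 fr2.2 fz0.2 w15.2 ff40
t13.89 a47.0 p(577.5 -170.6 171.7) ft16.1 fr-0.8 fz13.4 w14.7 ff40
lags [-0.9, -0.8, -0.7, -0.6, -0.5, 5.4] turned -0.7083333333333331
14.0917 [ 577.48647231 -170.59569361  171.7562061 ] [-11.59199458  11.33969022  11.70241511] 15.040895414307801
```

Firm resistance at handle angle 47°. The thin index finger also stands near 46°, so I need to tell the end stop from a finger touching it.

```bash
python3 - <<'E'
from wind import *
a=bot.camera("side")[190:270,250:330]; b=bot.camera("wrist")[100:300,150:350]; 
cv2.imwrite("pics/s2.png",np.hstack([cv2.resize(a,(400,400),interpolation=2),cv2.resize(b,(400,400),interpolation=2)])[:,:,::-1])
B=cam("side"); s=bot.read_state(); 
for r in(50,55):
  for z in(146,160): 
    q=proj(B,[551.2+r*np.cos(.80),-198.8+r*np.sin(.80),z]); print(r,z,q,(q-[250,190])*5)
C1=cam("wrist",__import__("json").load(open("w.json"))[1])
for z in(130,146,160): v=plane(C1,(247,184),z)[:2]-[551.2,-198.8]; print(z,np.hypot(*v),np.degrees(np.arctan2(v[1],v[0])))
E
```

```text
50 146 [295.80767135 223.87112047] [229.03835673 169.35560234]
50 160 [296.24133021 220.23277571] [231.20665107 151.16387856]
55 146 [296.81275369 222.882114  ] [234.06376844 164.41056999]
55 160 [297.25313473 219.24536233] [236.26567364 146.22681167]
130 58.64016201572452 49.775738638789946
146 55.2235123878939 47.42522534447434
160 52.31945252798435 45.12008125275446
```

View pics/s2.png

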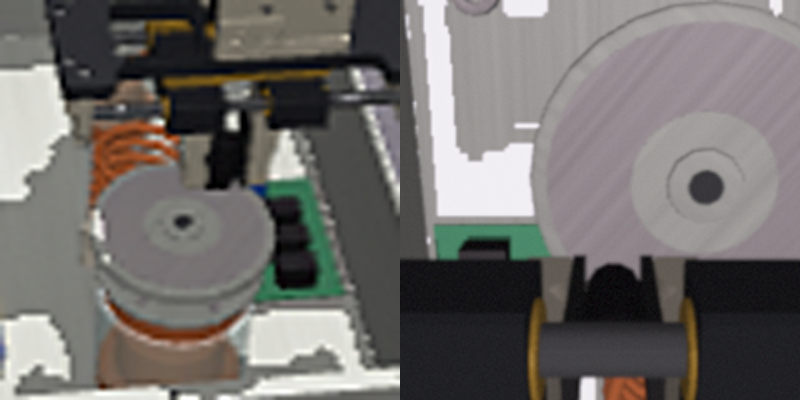

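The view doesn't settle it, but the handle is still centred between the pads. Test: back off slightly, rotate the gripper about the freely spinning handle so the fingers close tangentially, and approach again in small steps. A true stop will repeat at the same handle angle.

```bash
python3 - <<'E'
from wind import *
import json
W=json.load(open("wind.json")); c=np.array(W['c']); psi=np.radians(-133); q=[np.cos(psi/2),np.sin(psi/2),0,0]
a=W['a']
k=round((np.radians(62)-a)/(2*np.pi)); base=2*np.pi*0
L=[seg(c,40,np.radians(x),80) for x in(50,62)]; show(L)
p=[c[0]+40*np.cos(np.radians(62)),c[1]+40*np.sin(np.radians(62)),Z]
bot.line_to(p,20,ori=q) if 0 else bot.move_ptp(p,q)
bot.pause(.2); s=bot.read_state(); print("rot",s['t'],s['tcp_pos'],s['contact_force'],s['joint_pos'][5],s['width'])
L=[]
for x in np.arange(59,36,-2):
    d=seg(c,40,np.radians(x),60); L.append(d)
    if d['ft']>9: break
show(L); print("cmd",x); bot.pause(.3); s=bot.read_state(); p=s['tcp_pos'];print(s['t'],p,s['contact_force'],np.hypot(*(p[:2]-c)),np.degrees(np.arctan2(p[1]-c[1],p[0]-c[0])))
E
```

```text
t14.44 a51.8 p(575.1 -168.5 171.9) ft2.2 fr-4.5 fz4.9 w15.0 ff40
t14.70 a63.2 p(568.6 -164.5 171.9) ft2.9 fr-6.2 fz4.1 w14.8 ff40
rot 15.65 [ 568.64291239 -164.65027882  171.86042207] [-4.65649872 -4.18627427  5.45269046] -0.8004812453628156 14.760220083484805
t15.90 a59.7 p(570.6 -165.7 171.9) ft1.3 fr-7.0 fz3.9 w14.9 ff40
t16.15 a57.6 p(571.8 -166.4 171.9) ft1.4 fr-6.3 fz4.7 w15.2 ff40
t16.40 a55.6 p(572.9 -167.2 171.8) ft2.2 fr-6.9 fz5.0 w15.2 ff40
t16.65 a53.6 p(574.0 -168.0 171.8) ft1.7 fr-5.8 fz4.8 w15.0 ff40
t16.90 a51.6 p(575.0 -168.8 171.9) ft1.4 fr-6.2 fz5.4 w14.8 ff40
t17.15 a49.6 p(576.1 -169.6 171.8) ft1.9 fr-6.3 fz5.0 w15.2 ff40
t17.40 a49.2 p(576.2 -169.8 171.8) ft7.2 fr-4.5 fz9.6 w14.7 ff40
t17.65 a49.0 p(576.3 -169.9 171.7) ft12.9 fr-3.8 fz11.8 w15.0 ff40
cmd 45
17.95 [ 576.34876773 -169.93856054  171.76446275] [-12.2471186    6.35404723  12.47130414] 38.240878301759096 48.98137992169223
```

The stop repeats at a handle angle of about 49° with a very different finger layout. The earlier 47° matches a 2 mm slide along the pads, so this is the end stop. With tangential closing the handle is centred along the direction that matters, so two turns back must bring the TCP to the same tangential position.

```bash
python3 - <<'E'
from wind import *
import json
W=json.load(open("wind.json")); c0=np.array(W['c']); s=bot.read_state(); p0=np.array([576.2,-169.8])
n=np.array([np.cos(np.radians(47)),np.sin(np.radians(47))]); c=c0-1.8*n
az=np.arctan2(*(p0-c)[::-1]); print("c",c,"zero deg",np.degrees(az),np.hypot(*(p0-c)))
L=[];P=[]
for k in range(1,49):
    a=az+np.radians(15)*k; d=seg(c,40,a,150); d['lag']=(d['a']-a+np.pi)%(2*np.pi)-np.pi; L.append(d); P.append(d['p'][:2])
    if abs(d['lag'])>np.radians(6) or abs(d['ft'])>20: print("ABORT",k); show(L[-2:]); break
    if k in(20,40): c=fit(P[-20:]); print("c",c,"ft %.1f..%.1f fr %.1f..%.1f lag %.1f..%.1f"%(*[f(x[i] for x in L[-18:]) for i in('ft','fr') for f in(min,max)],*[np.degrees(f(x['lag'] for x in L[-18:])) for f in(min,max)]))
show(L[-4:])
bot.pause(.3); s=bot.read_state(); p=s['tcp_pos']; t=np.array([-n[1],n[0]])
print(k,s['t'],p,s['contact_force'],s['width'],s['finger_force'],"tang diff mm",(p[:2]-p0)@t,"rad diff",(p[:2]-p0)@n)
E
```

```text
c [ 550.0235193  -200.10759966] zero deg 49.18303689174953 40.04695667583999
c [ 550.09009667 -200.24375187] ft 1.2..3.8 fr -2.5..5.1 lag 0.1..0.9
c [ 550.12231964 -200.3280926 ] ft 1.0..3.3 fr -0.2..4.9 lag 0.5..1.1
t29.20 a4.8 p(589.9 -197.0 172.0) ft2.1 fr2.1 fz-2.0 w14.9 ff40
t29.45 a19.8 p(587.7 -186.8 172.0) ft2.0 fr2.2 fz-1.8 w14.8 ff40
t29.70 a34.8 p(582.9 -177.6 172.0) ft2.8 fr2.9 fz-2.2 w15.0 ff40
t29.95 a49.9 p(575.8 -169.8 172.0) ft2.0 fr3.5 fz-0.8 w15.0 ff40
48 30.25 [ 576.3030573  -170.17658869  171.99072453] [ 0.15418856  4.12666244 -1.15901784] 15.045532399516762 39.99985137954354 tang diff mm -0.3322042032850699 rad diff -0.2051346245224576
```

Two turns are done. The readings carry about 0.3 mm of noise, so I'll average several, check against the stop and take a final look.

```bash
python3 - <<'E'
from wind import *
t=np.array([-np.sin(np.radians(49)),np.cos(np.radians(49))]); X=[];F=[]
for i in range(15):
    bot.pause(.05); s=bot.read_state(); X.append(s['tcp_pos']); F.append(s['contact_force'])
m=np.mean(X,0); print(s['t'],m,np.std(X,0),np.mean(F,0))
for p in([576.2,-169.8],[576.3,-169.9],[576.35,-169.94]): print("diff deg",np.degrees((m[:2]-p)@t/40))
cv2.imwrite("pics/s3.png",np.hstack([cv2.resize(bot.camera("side")[165:285,225:345],(400,400)),cv2.resize(bot.camera("scene")[115:235,160:280],(400,400))])[:,:,::-1])
E
```

```text
31.0 [ 576.27320355 -170.13948628  171.9954922 ] [0.01160324 0.01244522 0.01335952] [ 0.41971733  3.28529343 -1.10081095]
diff deg -0.3981633565268035
diff deg -0.1960856385832526
diff deg -0.10444413297951076
```

View pics/s3.png

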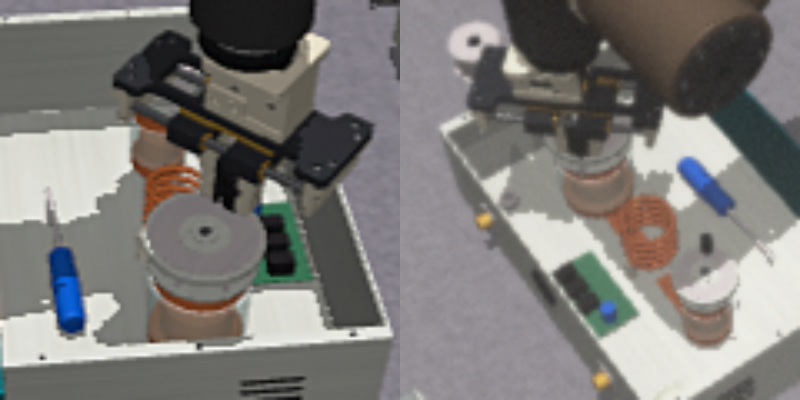

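The handle is still gripped, and the setting is within about 0.4° of two full turns from the stop. The small crank and the other items in view haven't moved. Handing in.

```bash
python3 -c "
from plant import bot
print(bot.close_job())"
```

```text
the job is handed in; nothing more can be done
None
```

The larger capacitor was wound clockwise to its end stop, then backed off two full turns (within about 0.4° by arm position); the job is handed in with the gripper still holding its handle, and nothing else was touched.

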